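# Press a row of mortar cubes against the sprung end stop

### The arm

A 7-joint arm with a two-finger parallel gripper is mounted at the origin on a cart in front of the work surface, level with it; the furniture and walls round the work are solid. World frame = base frame: x ahead of the robot, y to its left, z up, the work surface at z = 0. Lengths are in m, angles in rad, forces in N, time in s.
With the tool pointing down it reaches from about 0.425 to 0.95 m from the base axis. Payload 4.7 kg.
Tool frame: the origin (TCP) lies at the very end of the fingers, on their centre line; the grasp point (between the pads) lies 19 mm behind it; z points along the fingers, y is the direction in which the jaws open and shut (so a half turn about z gives the same grasp; the last joint's range is limited). The gripper opens to 87 mm and grips with 3 to 60 N. Pads are 19 mm wide; open, the fingers measure 117 mm over their backs; the gripper's body (75 mm by 190 mm) begins 51 mm behind the grasp point.
Start: joints at [-1.168, 0.469, -0.049, 1.532, 0.024, 1.141, -0.082], TCP at [0.282, 0.613, 0.223] pointing down, gripper open.
Joint ranges: [-2.59, 2.59], [-0.33, 1.99], [-1.39, 1.29], [0.1, 2.45], [-1.04, 4.18], [0.21, 1.99], [-2.66, 2.66]. Speed limits (rad/s): [2.57, 2.57, 3.14, 3.14, 3.14, 3.14, 3.14].

### API

Orientations are given as a unit quaternion [x, y, z, w].
In Python, from bench import manip gives the robot as it stands.
- The arm moves only by the tool jog_arm, never from a script. Its argument "series" is a list of rows, each an object of numbers: "grip": the finger opening in mm, from 0 to 87; "dx", "dy", "dz": the shift along the tool's x, y, z in mm; "yaw": the turn about the tool's z in degrees. In form: [{"grip": .., "dx": .., "dy": .., "dz": .., "yaw": ..}, ...]. A call has 1 to 20 rows; each row shifts and turns the pose as measured when the row begins, along the tool's axes as they then stand; what a row does not reach is not made up. A row lasts 1/8 s, in which the tool goes at most 62.5 mm and 10.7 degrees, less where a joint would pass 70% of its speed; a pose out of reach is approached as far as the arm can. A call is refused whole if a number of a shift passes 62.5 or a number of a turn 10.7, either way. A call with a gripper value outside its range is refused whole. The fingers move at their own pace and stop on an object; "force" is the grip in N (left out, the last holds). Time passes only in rows, so rows that do not move let the fingers close. It gives the time, the measured TCP pose, the force and the opening at its end, in the units of the state.
- manip.state(): the state, without advancing time (a new reading comes with each control period).
- manip.capture(name): name is "scene" or "top" or "wrist"; returns a dict with "color" (400x640x3 uint8, red, green, blue), "fx", "fy", "cx", "cy" (pixels), "D" ([k1, k2, p1, p2, k3] as OpenCV has them; the pictures are not rectified), "world_from_camera" (4x4, takes a point from camera to world coordinates). Camera axes: x right, y up, looking along -z (the intrinsics and any distortion apply to the point x, -y, -z); pixel columns grow to the right and rows downward; lengths in m; the calibration is good to about 2 mm. A picture is of the moment at which its call begins. There is no depth.
- manip.finish_job(): hands the job in, once; it reports no verdict.
Trained networks look in a picture, given as the dict that the camera call returned (one of the last four; its "shot" number tells which), for a name from the list of things; names that differ only in an ending like _2 or _b are one class to them, and where a whole thing is asked for, a point or a joint stands for the part that bears it (a point fixed in the world has none). Each returns a list of dicts, best first, with "confidence" (0 to 1); they miss things now and then, are a little off and sometimes report something else, mostly with a low value. They report only what shows in the picture. A call takes as long as a camera call. They do not tell look-alikes from the thing itself.
- manip.spot_in(picture, target): "position" ([column, row] in pixels, amid what is visible of it).
- manip.place_of(picture, target): "position" ([column, row] in pixels: a listed point, or the origin of a listed thing).
The state is a dict: "time": time; "joint_pos": joint angles; "dq": joint speeds; "joint_efforts": joint torques, N m; "ee_pos": TCP position; "tcp_rot": TCP orientation; "contact_force": force on the tool from outside, world axes, zero at the start; "ft_torque": the same for the moment, N m; "grip_width": finger opening in m.
Only numpy, scipy, OpenCV 4.12 (cv2) and the standard library are available. Lean on these libraries where they do the work, as an engineer would, in place of code of your own. Each camera call takes 0.05 s, during which the arm holds its last target. There are 200 camera calls.

### The job

Push the row of three mortar cubes along the guide rail as one train, with closed fingertips on the back of the rearmost cube only, until the front cube meets the sprung plunger and presses it in so far that its red band has just disappeared into the grey housing; do not drive the plunger to the end of its travel. Finish while still holding the row pressed there, standing still. Nothing is gripped or lifted: touch neither the other two cubes nor the plunger, and leave the crucible, weighing bottle and tin beside the rail where they stand.

Things in the scene. Friction and masses are not known exactly. Their poses are not given: they have to be found in the camera images.
- guide_rail: Fixed blue-painted rail, plate 380 x 62 mm (ears to 106 mm at the ends). Origin: centre of its underside; x along the rail from the open rear end (-190 mm) to the housing, z up. Channel floor 8 mm over the worktop; aluminium side guides 43 mm apart, tops 20 mm over the worktop. Grey stop housing 52 mm high, 50 wide, x = +150 to +190 mm. At least 60 mm of channel is empty behind the row.
- plunger_face (a point): Centre of the front face of the sprung plunger (steel plate 34 x 34 x 6 mm on a 16 mm rod), moving with it; at rest at x = +110 mm of the rail, 28 mm over the worktop; x axis along the rail into the housing. The 10 mm of rod next to the dark mouth ring of the housing is a red band, wholly visible at rest.
- plunger (a joint): How far the plunger is pressed in, m: 0 at rest, grows towards the housing, hard end at 0.028. Spring 700 N/m without preload, so 7 N at 0.010 and 14 N at 0.020, pushing back along the rail. The red band is wholly inside the housing from 0.010 on.
- cube_front: Grey hardened mortar test cube, 40 mm each way, about 0.14 kg, standing loose in the channel; origin at the centre of its underside, x along the rail towards the plunger, z up. The cube nearest the plunger; its front face starts 50 to 110 mm from the plunger face.
- cube_mid: Grey hardened mortar test cube, 40 mm each way, about 0.14 kg, standing loose in the channel; origin at the centre of its underside, x along the rail towards the plunger, z up. The middle one; it touches the cubes before and behind it, but for a gap under 1 mm.
- cube_rear: Grey hardened mortar test cube, 40 mm each way, about 0.14 kg, standing loose in the channel; origin at the centre of its underside, x along the rail towards the plunger, z up. The rearmost, the one to push; its rear face (20 mm behind its origin) is free above the side guides from 20 to 48 mm over the worktop. Sliding the whole row takes about 2 to 4 N.
- crucible: Bystander beside the rail, loose: white porcelain crucible, open cup 44 mm wide, 37 mm high; origin at the centre of its underside.
- weigh_bottle: Bystander beside the rail, loose: clear glass weighing bottle with knobbed stopper, 43 mm wide, 64 mm high; origin at the centre of its underside.
- tin: Bystander beside the rail, loose: round white-lidded sample tin, 70 mm wide, 30 mm high; origin at the centre of its underside.
There are look-alikes about, which are no part of the job. What is shaped like the cube_rear but purple is not meant. Leave any purple look-alike of the cube_mid alone.

How it is judged:
On the way:
1. the row, its cubes together, has reached the plunger (distance between cube_front and cube_mid below 0.0425 m and distance between cube_mid and cube_rear below 0.0425 m and x of cube_front in the frame of plunger_face above -0.0225 m), for 0.05 s.
At the end, for the whole second after the job is handed in: Plunger pressed in 9.5 to 20 mm by the front cube (origin within 22.5 mm of its face); neighbouring cube origins within 42.5 mm; all cubes flat (within 3 mm of the channel floor, 0.08 rad) and still (10 mm/s); fingers press the rearmost cube with over 0.5 N (all of step 1 and value of joint plunger between 0.0095 and 0.02 m and contact force between the fingers and cube_rear above 0.5 N and z of each of cube_front, cube_mid, cube_rear in the frame of guide_rail below 0.011 m and angle between each of cube_front, cube_mid, cube_rear's own z axis and vertical below 0.08 rad and linear speed of each of cube_front, cube_mid, cube_rear below 0.01 m/s); the arm keeps its last pose, push and grip.
It fails at once if the plunger is driven to the end of its travel (over 26 mm) (value of joint plunger above 0.026 m).
It fails at once if a cube is lifted more than 6 mm off the channel floor or tipped over 0.25 rad (z of any of cube_front, cube_mid, cube_rear in the frame of guide_rail above 0.014 m or angle between any of cube_front, cube_mid, cube_rear's own z axis and vertical above 0.25 rad).
It fails at once if the fingers touch the front or middle cube, or the plunger is pressed by something other than the front cube (contact force between the fingers and cube_front above 0.5 N or contact force between the fingers and cube_mid above 0.5 N or (value of joint plunger above 0.004 m and x of cube_front in the frame of plunger_face below -0.026 m)).
It fails at once if the rearmost cube is gripped or pressed from above or the side instead of pushed from behind (fingers on it while the grasp point is less than 12 mm behind its origin) (contact force between the fingers and cube_rear above 0.5 N and x of the grasp point in the frame of cube_rear above -0.012 m).
It fails at once if a bystander is moved more than 15 mm (distance of any of crucible, weigh_bottle, tin from where it was at the start of the episode above 0.015 m).
It also fails if it takes over 35 s, if anything falls off the work surface, if the arm or the gripper's body presses on something with over 40 N, if the wrist force passes 120 N, or if a joint passes its speed limit or range.

## Working session

There is one attempt and no reset: what is moved stays moved. The work goes in short steps, Python scripts to look and compute and a tool call to move; the robot and the scene stay as the last step left them, time stands still between calls to the robot, and variables do not carry over. Pictures are saved under pics/ and viewed, about 8 in all and at most 12, crops included, and the job is handed in when it is done.

Besides the shell and the picture viewer there is one more tool, called after ">>>" as a command line: name --argument value ..., lists and objects as JSON in quotes. jog_arm: Moves the arm, as the interface text tells. Its arguments: {"type":"object","properties":{"series":{"type":"array","items":{"type":"object","properties":{"grip":{"type":"number"},"dx":{"type":"number"},"dy":{"type":"number"},"dz":{"type":"number"},"yaw":{"type":"number"}}}},"force":{"type":"number"}},"required":["series"]}

```bash
mkdir -p pics
cat > h.py <<'E'
import numpy as np, cv2
from bench import manip
def K(p): return np.array([[p['fx'],0,p['cx']],[0,p['fy'],p['cy']],[0,0,1.]])
def toworld(p,px,z):
    u=cv2.undistortPoints(np.array([[px]],float),K(p),np.array(p['D'],float))[0,0]
    T=np.array(p['world_from_camera']); d=T[:3,:3]@np.array([u[0],-u[1],-1]); o=T[:3,3]
    return o+d*(z-o[2])/d[2]
def topix(p,P):
    T=np.linalg.inv(np.array(p['world_from_camera'])); c=(T[:3,:3]@np.atleast_2d(P).T).T+T[:3,3]
    c=c*[1,-1,-1]
    return cv2.projectPoints(c,np.zeros(3),np.zeros(3),K(p),np.array(p['D'],float))[0][:,0]
def save(p,n): cv2.imwrite('pics/'+n,p['color'][:,:,::-1])
E
python3 - <<'E'
from h import *
s=manip.state(); print({k:np.round(v,3) for k,v in s.items()})
zs=dict(guide_rail=0,plunger_face=.028,cube_front=.008,cube_mid=.008,cube_rear=.008,crucible=0,weigh_bottle=0,tin=0)
ims=[]
for c in ['scene','top']:
    p=manip.capture(c); ims.append(p['color'])
    print(c,np.round(p['world_from_camera'],2).tolist())
    for n,z in zs.items():
        for r in manip.place_of(p,n)[:5]:
            print(c,n,np.round(r['position']),round(r['confidence'],2),np.round(toworld(p,r['position'],z),3)[:2])
    save(p,c+'0.png')
E
```

```text
{'time': np.float64(0.0), 'joint_pos': array([-1.168,  0.469, -0.049,  1.534,  0.024,  1.141, -0.082]), 'dq': array([ 0.001,  0.   , -0.001,  0.001,  0.   , -0.003,  0.001]), 'joint_efforts': array([ 1.0000e-03, -5.0799e+01, -8.0000e-02, -2.3614e+01, -6.1000e-02,
        3.8000e-02,  0.0000e+00]), 'ee_pos': array([0.282, 0.613, 0.222]), 'tcp_rot': array([ 0.214,  0.977, -0.001, -0.   ]), 'contact_force': array([-0.893, -0.121, -0.642]), 'ft_torque': array([-0.015, -0.043, -0.016]), 'grip_width': np.float64(0.087)}
scene [[0.47, 0.5, -0.73, -0.05], [-0.88, 0.26, -0.39, -0.47], [-0.01, 0.83, 0.56, 0.53], [0.0, 0.0, 0.0, 1.0]]
scene guide_rail [298. 230.] 0.67 [ 0.545 -0.094]
scene plunger_face [302. 238.] 0.74 [ 0.493 -0.134]
scene plunger_face [284. 189.] 0.61 [ 0.634 -0.002]
scene cube_front [298. 221.] 0.74 [ 0.561 -0.083]
scene cube_mid [302. 237.] 0.63 [ 0.519 -0.118]
scene cube_mid [222. 198.] 0.61 [0.559 0.125]
scene cube_rear [402. 277.] 0.98 [ 0.501 -0.34 ]
scene cube_rear [307. 245.] 0.96 [ 0.502 -0.141]
scene crucible [356. 230.] 0.81 [ 0.601 -0.203]
scene weigh_bottle [244. 226.] 0.96 [0.502 0.017]
scene tin [332. 197.] 0.74 [ 0.694 -0.1  ]
top [[0.03, 1.0, -0.09, 0.52], [-1.0, 0.03, 0.02, -0.1], [0.03, 0.09, 1.0, 0.89], [0.0, 0.0, 0.0, 1.0]]
top guide_rail [293. 227.] 0.87 [ 0.552 -0.089]
top plunger_face [256. 189.] 0.76 [ 0.619 -0.019]
top cube_front [287. 228.] 0.97 [ 0.549 -0.078]
top cube_mid [175. 214.] 0.67 [0.57  0.134]
top cube_mid [310. 244.] 0.66 [ 0.522 -0.122]
top cube_rear [321. 259.] 0.96 [ 0.493 -0.143]
top cube_rear [422. 254.] 0.6 [ 0.507 -0.334]
top crucible [356. 205.] 0.83 [ 0.598 -0.206]
top weigh_bottle [231. 255.] 0.72 [0.495 0.026]
top tin [299. 150.] 0.58 [ 0.699 -0.096]
```

View pics/top0.png

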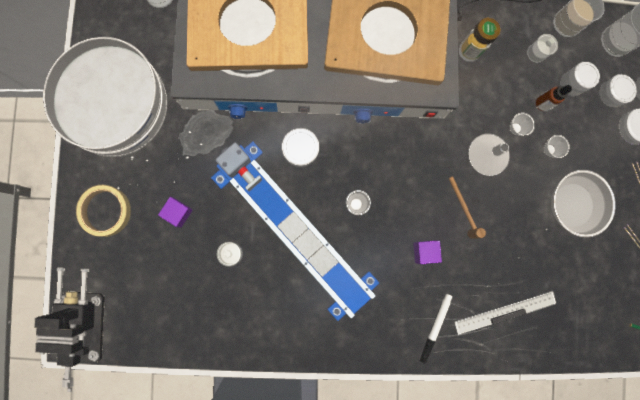

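View pics/scene0.png

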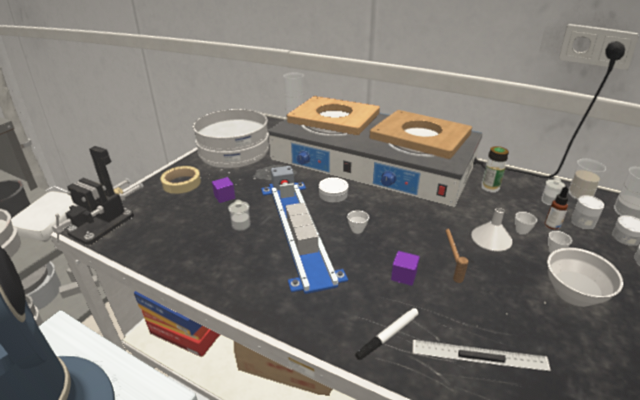

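The top picture shows the rail running from its rear end at (352,297) to the grey housing at (233,157). The three grey cubes are at about (292,225), (307,242) and (322,260), and the red band is at (244,172). Candidates for cube_rear are the grey one at (322,260), and purple cubes at (429,252) and (174,212), which are excluded. I choose (322,260). The scene picture agrees, with grey row at about (303,230) and purple cubes at (405,267) and (223,189). Next I'll fit the rail and check the choice in a close crop.

Run:
```python
from h import *
p=manip.capture('top')
pts={}
for a,px in dict(rearR=(370,281),rearL=(337,311),frR=(254,150),frL=(220,179)).items():
    pts[a]=toworld(p,px,.008)[:2]; print(a,pts[a].round(3))
r=(pts['rearR']+pts['rearL'])/2; f=(pts['frR']+pts['frL'])/2
d=f-r; L=np.linalg.norm(d); d/=L; print('heading',np.degrees(np.arctan2(d[1],d[0])),'L',L,'mid',(r+f)/2)
for n,z in [('guide_rail',0),('plunger_face',.028),('cube_front',.008),('cube_mid',.008),('cube_rear',.008)]:
    for q in manip.place_of(p,n)[:2]:
        w=toworld(p,q['position'],z)[:2]-(r+f)/2; print(n,np.round(q['position']),'along',w@d,'lat',w@[-d[1],d[0]])
c=p['color'][130:330,190:390]; cv2.imwrite('pics/crop1.png',cv2.resize(c,None,fx=3,fy=3,interpolation=cv2.INTER_CUBIC)[:,:,::-1])
```

```text
rearR [ 0.455 -0.235]
rearL [ 0.398 -0.175]
frR [ 0.696 -0.01 ]
frL [0.638 0.052]
heading 43.30048707194105 L 0.32974013572804506 mid [ 0.54687891 -0.09197397]
guide_rail [292. 227.] along 0.00761107903281107 lat -0.00046593415893659537
plunger_face [256. 187.] along 0.10574304883914672 lat 0.0020355143951341476
cube_front [289. 230.] along 0.007855507322811157 lat 0.008436031642376846
cube_mid [305. 244.] along -0.032546634272079836 lat 0.002553927080755941
cube_mid [177. 212.] along 0.17147610385557213 lat 0.14465008415456262
cube_rear [324. 258.] along -0.07543119040887128 lat -0.007006173967404151
cube_rear [422. 252.] along -0.19046820034041273 lat -0.15032878699203314
```

View pics/crop1.png

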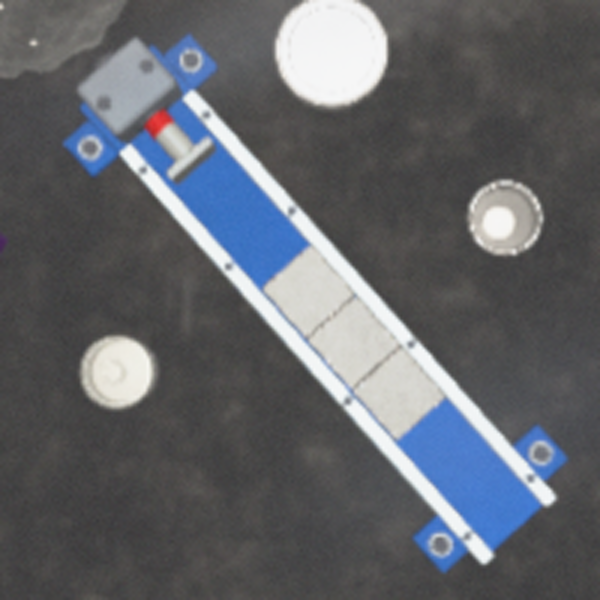

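The crop shows a grey row with the rear cube's back top edge at full-frame (330,270), 60 mm or more of empty blue channel behind it, and the red band visible. I'll refine the axis from the guide screws.

Run:
```python
from h import *
p=manip.capture('top')
g=lambda x,y,z: toworld(p,(x/3+190-1/3,y/3+130-1/3),z)[:2]
M=np.array([(g(*a,.02)+g(*b,.02))/2 for a,b in [((412,344),(348,401)),((207,114),(142,170)),((530,478),(467,537)),((292,210),(229,266))]])
m=M.mean(0); d=np.linalg.svd(M-m)[2][0]; d*=np.sign(d[0]); n=np.array([-d[1],d[0]])
print('heading',np.degrees(np.arctan2(d[1],d[0])),'m',m,'resid',((M-m)@n).round(4))
for nm,P in dict(back=(g(443,398,.048)+g(400,440,.048))/2,front=(g(310,247,.048)+g(264,289,.048))/2,plface=g(192,163,.045),railend=(g(553,500,.02)+g(485,563,.02))/2).items():
    w=P-m; print(nm,P.round(4),'along',round(w@d,4),'lat',round(w@n,4))
s=manip.state(); e=np.array(s['ee_pos']); print(s['time'])
back=(g(443,398,.048)+g(400,440,.048))/2; a=(back-m)@d
tgt=m+d*(a-.040); print('standoff target',tgt,'shift world',tgt-e[:2])
x,y=np.array(s['tcp_rot'])[:2]; R=np.array([[x*x-y*y,2*x*y],[2*x*y,y*y-x*x]]); print('shift tool now',(R.T@(tgt-e[:2])*1000).round(), 'x heading',np.degrees(np.arctan2(R[1,0],R[0,0])))
```

```text
heading 43.30324450474158 m [ 0.53805926 -0.0999634 ] resid [-0.0004  0.0003  0.0003 -0.0002]
back [ 0.4771 -0.1573] along -0.0837 lat 0.0
front [ 0.5643 -0.0748] along 0.0364 lat 0.0003
plface [ 0.6259 -0.0155] along 0.1219 lat 0.0012
railend [ 0.4087 -0.2209] along -0.1771 lat 0.0007
1.25
standoff target [ 0.44806084 -0.18478324] shift world [ 0.16562331 -0.79787334]
shift tool now [-484. -655.] x heading 155.26401693314548
```

>>> jog_arm --series '[{"dz":-45,"grip":0},{"dz":-40,"grip":0},{"dx":-42,"dy":-26,"grip":0},{"dx":-42,"dy":-26,"grip":0},{"dx":-42,"dy":-26,"grip":0},{"dx":-42,"dy":-26,"grip":0},{"dx":-42,"dy":-26,"grip":0},{"dx":-42,"dy":-26,"grip":0},{"dx":-42,"dy":-26,"grip":0},{"dx":-42,"dy":-26,"grip":0},{"dx":-42,"dy":-26,"grip":0},{"dx":-42,"dy":-26,"grip":0},{"yaw":10,"grip":0},{"yaw":10,"grip":0}]'

```text
invalid input at $.series[0]: expected keys grip, dx, dy, dz, yaw
```

>>> jog_arm --series '[{"dx":0,"dy":0,"dz":-45,"yaw":0,"grip":0},{"dx":0,"dy":0,"dz":-40,"yaw":0,"grip":0},{"dx":-42,"dy":-26,"dz":0,"yaw":0,"grip":0},{"dx":-42,"dy":-26,"dz":0,"yaw":0,"grip":0},{"dx":-42,"dy":-26,"dz":0,"yaw":0,"grip":0},{"dx":-42,"dy":-26,"dz":0,"yaw":0,"grip":0},{"dx":-42,"dy":-26,"dz":0,"yaw":0,"grip":0},{"dx":-42,"dy":-26,"dz":0,"yaw":0,"grip":0},{"dx":-42,"dy":-26,"dz":0,"yaw":0,"grip":0},{"dx":-42,"dy":-26,"dz":0,"yaw":0,"grip":0},{"dx":-42,"dy":-26,"dz":0,"yaw":0,"grip":0},{"dx":-42,"dy":-26,"dz":0,"yaw":0,"grip":0},{"dx":0,"dy":0,"dz":0,"yaw":10,"grip":0},{"dx":0,"dy":0,"dz":0,"yaw":10,"grip":0}]'

```text
time: 3.0
ee_pos: [0.5644, 0.188, 0.3108]
tcp_rot: [0.385, 0.923, 0.002, 0.001]
contact_force: [0.1, -0.1, 0.0]
grip_width: 0.0005
```

>>> jog_arm --series '[{"dx":0,"dy":0,"dz":0,"yaw":10.5,"grip":0},{"dx":0,"dy":0,"dz":0,"yaw":10.5,"grip":0},{"dx":0,"dy":0,"dz":0,"yaw":10.5,"grip":0},{"dx":0,"dy":0,"dz":0,"yaw":10.5,"grip":0},{"dx":0,"dy":0,"dz":0,"yaw":10.5,"grip":0},{"dx":0,"dy":0,"dz":0,"yaw":10.5,"grip":0},{"dx":0,"dy":0,"dz":0,"yaw":10.5,"grip":0},{"dx":0,"dy":0,"dz":0,"yaw":10.5,"grip":0}]'

```text
time: 4.0
ee_pos: [0.5643, 0.1875, 0.3114]
tcp_rot: [0.91, 0.414, 0.003, -0.001]
contact_force: [0.8, 0.1, 0.0]
grip_width: 0.0006
```

```bash
cat >> h.py <<'E'
m=np.array([.53806,-.09996]); H=43.30; d=np.array([np.cos(np.radians(H)),np.sin(np.radians(H))]); n=np.array([-d[1],d[0]])
def rep(target_along):
    s=manip.state(); e=np.array(s['ee_pos']); x,y,z,w=s['tcp_rot']
    R=np.array([[x*x-y*y,2*x*y],[2*x*y,y*y-x*x]]); h=np.degrees(np.arctan2(R[1,0],R[0,0]))
    v=e[:2]-m; f=np.array(s['contact_force'])
    print('t',s['time'],'ee',e.round(4),'along',(v@d).round(4),'lat',(v@n).round(4),'yaw needed',round(h-H,2),'F along',(f[:2]@d).round(2),'F',f.round(2),'w',round(s['grip_width'],4),'tilt',np.round([z,w],4),'q',np.round(s['joint_pos'],2))
    print('shift tool mm',(R.T@(m+d*target_along-e[:2])*1000).round(1))
E
python3 -c "
from h import *
rep(-.1237)"
```

```text
t 4.0 ee [0.5643 0.1875 0.3114] along 0.2163 lat 0.1912 yaw needed 5.55 F along 0.65 F [0.81 0.08 0.04] w 0.0006 tilt [ 0.0026 -0.0007] q [-0.76  0.28  0.47  1.64 -0.14  1.25 -0.98]
shift tool mm [-356.9  157.4]
```

>>> jog_arm --series '[{"dx":0,"dy":0,"dz":0,"yaw":5.5,"grip":0},{"dx":-38,"dy":21,"dz":0,"yaw":0,"grip":0},{"dx":-38,"dy":21,"dz":0,"yaw":0,"grip":0},{"dx":-38,"dy":21,"dz":0,"yaw":0,"grip":0},{"dx":-38,"dy":21,"dz":0,"yaw":0,"grip":0},{"dx":-38,"dy":21,"dz":0,"yaw":0,"grip":0},{"dx":-38,"dy":21,"dz":0,"yaw":0,"grip":0},{"dx":-38,"dy":21,"dz":0,"yaw":0,"grip":0},{"dx":-38,"dy":21,"dz":0,"yaw":0,"grip":0},{"dx":-38,"dy":21,"dz":0,"yaw":0,"grip":0},{"dx":0,"dy":0,"dz":0,"yaw":0,"grip":0}]'

```text
time: 5.38
ee_pos: [0.4408, -0.1948, 0.3108]
tcp_rot: [0.93, 0.369, 0.006, -0.0]
contact_force: [-0.5, 0.6, 0.3]
grip_width: 0.0007
```

```bash
python3 -c "
from h import *
rep(-.1237)"
```

```text
t 5.375 ee [ 0.4408 -0.1948  0.3108] along -0.1358 lat -0.0023 yaw needed -0.02 F along 0.04 F [-0.5   0.59  0.27] w 0.0007 tilt [ 0.0058 -0.0005] q [-0.37  0.06  0.75  1.89 -0.05  1.2  -0.41]
shift tool mm [12.1 -2.3]
```

>>> jog_arm --series '[{"dx":9,"dy":-2,"dz":50,"yaw":0,"grip":0},{"dx":0,"dy":0,"dz":50,"yaw":0,"grip":0},{"dx":0,"dy":0,"dz":50,"yaw":0,"grip":0},{"dx":0,"dy":0,"dz":50,"yaw":0,"grip":0},{"dx":0,"dy":0,"dz":30,"yaw":0,"grip":0},{"dx":0,"dy":0,"dz":0,"yaw":0,"grip":0}]'

```text
time: 6.12
ee_pos: [0.4551, -0.1793, 0.076]
tcp_rot: [0.928, 0.373, 0.01, -0.001]
contact_force: [0.4, 0.8, 0.8]
grip_width: 0.0004
```

```bash
python3 -c "
from h import *
rep(-.1237)
p=manip.capture('top'); c=p['color'][130:330,190:390]; cv2.imwrite('pics/crop2.png',cv2.resize(c,None,fx=3,fy=3,interpolation=cv2.INTER_CUBIC)[:,:,::-1])
save(manip.capture('wrist'),'wrist2.png')"
```

```text
t 6.125 ee [ 0.4551 -0.1793  0.076 ] along -0.1148 lat -0.0009 yaw needed 0.48 F along 0.85 F [0.37 0.85 0.76] w 0.0004 tilt [ 0.0102 -0.0009] q [-0.21  0.41  0.63  2.14 -0.41  0.69 -0.11]
shift tool mm [-8.9 -0.9]
```

View pics/wrist2.png

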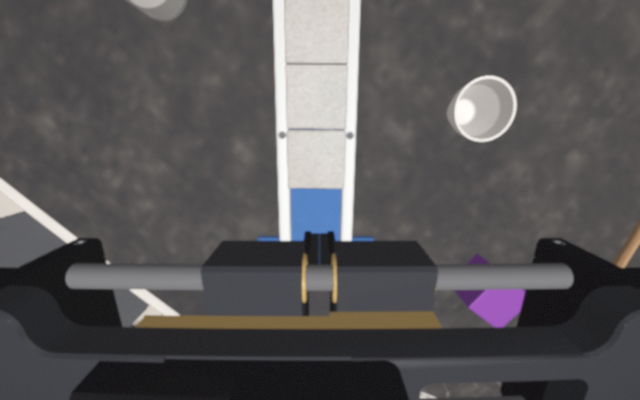

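The wrist view shows the closed fingers at column 320, in line with the grey row at columns 290–345. The rear cube's back edge is at row 188, and the blue channel between is clear. I'll descend behind it.

>>> jog_arm --series '[{"dx":-3,"dy":-1,"dz":27,"yaw":0.5,"grip":0},{"dx":0,"dy":0,"dz":23,"yaw":0,"grip":0},{"dx":0,"dy":0,"dz":0,"yaw":0,"grip":0}]'

```text
time: 6.6
ee_pos: [0.4611, -0.1818, 0.0329]
tcp_rot: [0.929, 0.37, 0.018, 0.004]
contact_force: [0.0, 0.4, 0.4]
grip_width: 0.0006
```

```bash
python3 -c "
from h import *
rep(-.0937)"
```

```text
t 6.6 ee [ 0.4611 -0.1818  0.0329] along -0.1121 lat -0.0067 yaw needed 0.08 F along 0.26 F [0.   0.38 0.42] w 0.0006 tilt [0.0181 0.0036] q [-0.14  0.49  0.56  2.16 -0.5   0.58 -0.03]
shift tool mm [18.4 -6.7]
```

```bash
cat >> h.py <<'E'
from scipy.spatial.transform import Rotation as Ro
def go(along,z,lat=0):
    s=manip.state(); R=Ro.from_quat(s['tcp_rot']).as_matrix()
    t=np.r_[m+d*along+n*lat,z]; 
    print('3D shift mm',(R.T@(t-s['ee_pos'])*1000).round(1),'tool z (along,lat,up)',[round(float(v),3) for v in (R[:2,2]@d,R[:2,2]@n,R[2,2])],'x up',R[2,0].round(3))
E
python3 -c "
from h import *
go(-.108,.024)"
```

```text
3D shift mm [ 3.8 -6.9  8.9] tool z (along,lat,up) [0.031, -0.02, -0.999] x up 0.031
```

>>> jog_arm --series '[{"dx":2,"dy":-4,"dz":6,"yaw":0,"grip":0},{"dx":2,"dy":-3,"dz":3,"yaw":0,"grip":0},{"dx":0,"dy":0,"dz":0,"yaw":0,"grip":0}]'

```text
time: 6.98
ee_pos: [0.4622, -0.1736, 0.0269]
tcp_rot: [0.929, 0.37, 0.021, 0.005]
contact_force: [0.1, -0.5, -0.1]
grip_width: 0.0006
```

```bash
python3 -c "
from h import *
rep(-.0937);go(-.098,.023)"
```

```text
t 6.975 ee [ 0.4622 -0.1736  0.0269] along -0.1057 lat -0.0015 yaw needed 0.13 F along -0.24 F [ 0.14 -0.49 -0.05] w 0.0006 tilt [0.0211 0.0052] q [-0.14  0.49  0.54  2.18 -0.52  0.56 -0.03]
shift tool mm [12.  -1.5]
3D shift mm [ 7.5 -1.6  4.1] tool z (along,lat,up) [0.036, -0.025, -0.999] x up 0.035
```

>>> jog_arm --series '[{"dx":4,"dy":-1,"dz":2,"yaw":0,"grip":0},{"dx":4,"dy":0,"dz":1,"yaw":0,"grip":0},{"dx":4,"dy":0,"dz":0.5,"yaw":0,"grip":0},{"dx":4,"dy":0,"dz":0,"yaw":0,"grip":0},{"dx":4,"dy":0,"dz":0,"yaw":0,"grip":0},{"dx":4,"dy":0,"dz":0,"yaw":0,"grip":0},{"dx":4,"dy":0,"dz":0,"yaw":0,"grip":0}]'

```text
time: 7.85
ee_pos: [0.482, -0.1537, 0.0243]
tcp_rot: [0.929, 0.369, 0.02, 0.006]
contact_force: [-1.1, -1.1, -0.4]
grip_width: 0.0008
```

```bash
python3 -c "
from h import *
rep(-.01);go(-.01,.024)"
```

```text
t 7.85 ee [ 0.482  -0.1537  0.0243] along -0.0777 lat -0.0007 yaw needed 0.05 F along -1.54 F [-1.07 -1.11 -0.38] w 0.0008 tilt [0.0202 0.0056] q [-0.19  0.51  0.54  2.15 -0.52  0.57 -0.08]
shift tool mm [67.6 -0.6]
3D shift mm [67.6 -0.6  2.5] tool z (along,lat,up) [0.033, -0.025, -0.999] x up 0.033
```

>>> jog_arm --series '[{"dx":5,"dy":0,"dz":0.2,"yaw":0,"grip":0},{"dx":5,"dy":0,"dz":0.2,"yaw":0,"grip":0},{"dx":5,"dy":0,"dz":0.2,"yaw":0,"grip":0},{"dx":5,"dy":0,"dz":0.2,"yaw":0,"grip":0},{"dx":5,"dy":0,"dz":0.2,"yaw":0,"grip":0},{"dx":5,"dy":0,"dz":0.2,"yaw":0,"grip":0},{"dx":5,"dy":0,"dz":0.2,"yaw":0,"grip":0},{"dx":5,"dy":0,"dz":0.2,"yaw":0,"grip":0},{"dx":5,"dy":0,"dz":0.2,"yaw":0,"grip":0},{"dx":4,"dy":0,"dz":0.2,"yaw":0,"grip":0}]'

```text
time: 9.1
ee_pos: [0.5199, -0.1183, 0.0242]
tcp_rot: [0.929, 0.369, 0.02, 0.006]
contact_force: [-2.6, -2.6, 2.2]
grip_width: 0.0003
```

```bash
python3 -c "
from h import *
rep(-.01);go(.0065,.024)
p=manip.capture('top'); c=p['color'][130:330,190:390]; cv2.imwrite('pics/crop3.png',cv2.resize(c,None,fx=3,fy=3,interpolation=cv2.INTER_CUBIC)[:,:,::-1])
p=manip.capture('scene'); c=p['color'][150:310,220:380]; cv2.imwrite('pics/scene3.png',cv2.resize(c,None,fx=3.5,fy=3.5,interpolation=cv2.INTER_CUBIC)[:,:,::-1])
save(manip.capture('wrist'),'wrist3.png')"
```

```text
t 9.1 ee [ 0.5199 -0.1183  0.0242] along -0.0257 lat -0.0009 yaw needed 0.03 F along -3.72 F [-2.64 -2.63  2.24] w 0.0003 tilt [0.0199 0.0058] q [-0.27  0.55  0.55  2.09 -0.52  0.6  -0.17]
shift tool mm [15.7 -0.9]
3D shift mm [32.2 -0.9  1.2] tool z (along,lat,up) [0.033, -0.025, -0.999] x up 0.033
```

View pics/wrist3.png

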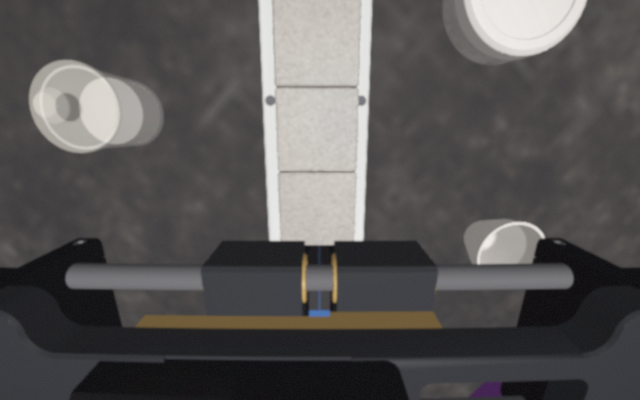

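The wrist view shows the three cubes touching and straight in the channel, with seams at rows 86 and 171 and the fingers behind the rear cube. The weighing bottle, crucible and tin are standing clear. About 18 mm is left to the plunger, so I'll go slower.

>>> jog_arm --series '[{"dx":3,"dy":0,"dz":0.1,"yaw":0,"grip":0},{"dx":3,"dy":0,"dz":0.1,"yaw":0,"grip":0},{"dx":3,"dy":0,"dz":0.1,"yaw":0,"grip":0},{"dx":3,"dy":0,"dz":0.1,"yaw":0,"grip":0},{"dx":3,"dy":0,"dz":0.1,"yaw":0,"grip":0},{"dx":3,"dy":0,"dz":0.1,"yaw":0,"grip":0},{"dx":2,"dy":0,"dz":0,"yaw":0,"grip":0}]'

```text
time: 10.12
ee_pos: [0.5341, -0.1047, 0.0241]
tcp_rot: [0.929, 0.369, 0.019, 0.006]
contact_force: [-4.4, -4.3, 3.4]
grip_width: 0.0007
```

```bash
python3 -c "
from h import *
rep(.0065);go(.0065,.024)"
```

```text
t 10.125 ee [ 0.5341 -0.1047  0.0241] along -0.0061 lat -0.0008 yaw needed -0.02 F along -6.13 F [-4.38 -4.29  3.39] w 0.0007 tilt [0.0191 0.0057] q [-0.3   0.56  0.55  2.06 -0.52  0.61 -0.21]
shift tool mm [12.6 -0.8]
3D shift mm [12.6 -0.8  0.5] tool z (along,lat,up) [0.031, -0.025, -0.999] x up 0.031
```

Force has gone from 3.7 to 6.1 N, so the plunger is in by about 3 mm. I'll continue with force checks.

>>> jog_arm --series '[{"dx":2,"dy":0,"dz":0,"yaw":0,"grip":0},{"dx":2,"dy":0,"dz":0,"yaw":0,"grip":0},{"dx":2,"dy":0,"dz":0,"yaw":0,"grip":0},{"dx":2,"dy":0,"dz":0,"yaw":0,"grip":0}]'

```text
time: 10.62
ee_pos: [0.5351, -0.1037, 0.0242]
tcp_rot: [0.93, 0.367, 0.015, 0.006]
contact_force: [-6.5, -5.3, 5.5]
grip_width: 0.0006
```

```bash
python3 -c "
from h import *
rep(.0045);go(.0045,.024)
p=manip.capture('top'); c=p['color'][140:240,200:300]; cv2.imwrite('pics/crop4.png',cv2.resize(c,None,fx=5,fy=5,interpolation=cv2.INTER_CUBIC)[:,:,::-1])
rep(.0045)"
```

```text
t 10.625 ee [ 0.5351 -0.1037  0.0242] along -0.0047 lat -0.0007 yaw needed -0.23 F along -8.39 F [-6.52 -5.32  5.49] w 0.0006 tilt [0.0147 0.006 ] q [-0.31  0.57  0.56  2.06 -0.52  0.62 -0.22]
shift tool mm [ 9.2 -0.8]
3D shift mm [ 9.2 -0.8  0.4] tool z (along,lat,up) [0.023, -0.022, -0.999] x up 0.023
t 10.675 ee [ 0.5352 -0.1037  0.0242] along -0.0046 lat -0.0007 yaw needed -0.22 F along -7.45 F [-5.81 -4.7   5.59] w 0.0006 tilt [0.0146 0.006 ] q [-0.31  0.57  0.56  2.06 -0.52  0.62 -0.22]
shift tool mm [ 9.1 -0.8]
```

View pics/crop4.png

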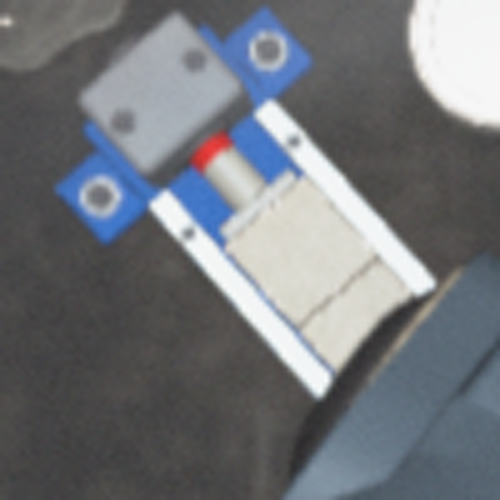

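The crop shows the front cube flush on the plunger plate at (262,205) with the red band still partly out at (212,150). The 2 mm steps are absorbed by arm compliance, so I need a larger lead.

>>> jog_arm --series '[{"dx":4,"dy":0,"dz":0,"yaw":0,"grip":0},{"dx":4,"dy":0,"dz":0,"yaw":0,"grip":0}]'

```text
time: 10.92
ee_pos: [0.5369, -0.102, 0.0242]
tcp_rot: [0.931, 0.366, 0.011, 0.006]
contact_force: [-8.3, -7.1, 6.6]
grip_width: 0.0003
```

```bash
python3 -c "
from h import *
rep(.0045)"
```

```text
t 10.925 ee [ 0.5369 -0.102   0.0242] along -0.0022 lat -0.0007 yaw needed -0.4 F along -10.86 F [-8.26 -7.07  6.61] w 0.0003 tilt [0.011  0.0062] q [-0.32  0.57  0.57  2.05 -0.51  0.63 -0.23]
shift tool mm [ 6.7 -0.7]
```

>>> jog_arm --series '[{"dx":5,"dy":0,"dz":-0.3,"yaw":0,"grip":0},{"dx":5,"dy":0,"dz":-0.3,"yaw":0,"grip":0}]'

```text
time: 11.18
ee_pos: [0.5388, -0.0999, 0.0244]
tcp_rot: [0.931, 0.364, 0.006, 0.006]
contact_force: [-8.6, -8.0, 5.5]
grip_width: 0.0009
```

```bash
python3 -c "
from h import *
rep(.0045)
p=manip.capture('top'); c=p['color'][140:240,200:300]; cv2.imwrite('pics/crop5.png',cv2.resize(c,None,fx=5,fy=5,interpolation=cv2.INTER_CUBIC)[:,:,::-1])
rep(.0045)"
```

```text
t 11.175 ee [ 0.5388 -0.0999  0.0244] along 0.0006 lat -0.0005 yaw needed -0.6 F along -11.79 F [-8.64 -8.03  5.51] w 0.0009 tilt [0.0061 0.0065] q [-0.33  0.58  0.57  2.04 -0.51  0.65 -0.25]
shift tool mm [ 3.9 -0.5]
t 11.225 ee [ 0.539  -0.0997  0.0243] along 0.0009 lat -0.0005 yaw needed -0.58 F along -11.53 F [-8.91 -7.35  4.69] w 0.0001 tilt [0.0061 0.0065] q [-0.33  0.58  0.57  2.04 -0.51  0.65 -0.25]
shift tool mm [ 3.6 -0.5]
```

View pics/crop5.png

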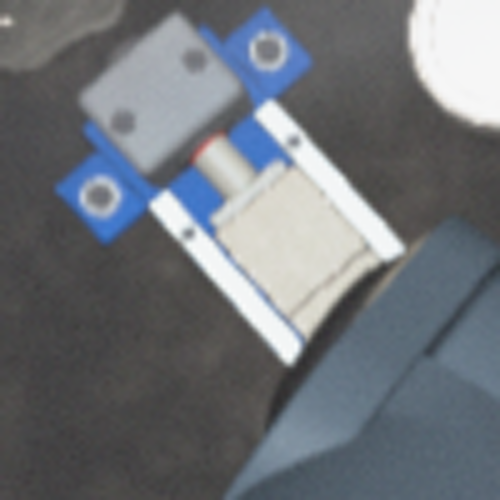

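A thin red sliver is still left at (207,148), so the plunger is about 9 mm in. I'll go about 4–5 mm more and watch it settle.

>>> jog_arm --series '[{"dx":5,"dy":0,"dz":-0.2,"yaw":0.2,"grip":0},{"dx":6,"dy":0,"dz":-0.2,"yaw":0.2,"grip":0}]'

```text
time: 11.48
ee_pos: [0.5397, -0.0989, 0.0243]
tcp_rot: [0.933, 0.359, -0.001, 0.007]
contact_force: [-11.6, -8.9, 8.8]
grip_width: 0.0004
```

```bash
python3 -c "
from h import *
rep(.0055)
for i in range(4): manip.capture('wrist')
rep(.0055)
for i in range(4): manip.capture('wrist')
rep(.0055)"
```

```text
t 11.475 ee [ 0.5397 -0.0989  0.0243] along 0.0019 lat -0.0003 yaw needed -1.25 F along -14.5 F [-11.55  -8.89   8.82] w 0.0004 tilt [-0.0006  0.0067] q [-0.34  0.59  0.59  2.03 -0.5   0.66 -0.27]
shift tool mm [ 3.6 -0.4]
t 11.675 ee [ 0.5399 -0.0987  0.0243] along 0.0022 lat -0.0003 yaw needed -1.23 F along -13.22 F [-10.1   -8.56   8.15] w 0.0006 tilt [-0.0004  0.0068] q [-0.34  0.59  0.59  2.03 -0.5   0.66 -0.27]
shift tool mm [ 3.3 -0.4]
t 11.875 ee [ 0.5399 -0.0987  0.0243] along 0.0022 lat -0.0004 yaw needed -1.24 F along -13.17 F [-10.28  -8.3    7.7 ] w 0.0004 tilt [-0.0003  0.0068] q [-0.34  0.59  0.59  2.03 -0.5   0.66 -0.27]
shift tool mm [ 3.3 -0.4]
```

>>> jog_arm --series '[{"dx":6,"dy":0,"dz":0,"yaw":-0.6,"grip":0},{"dx":6.5,"dy":0,"dz":0,"yaw":-0.6,"grip":0}]'

```text
time: 12.12
ee_pos: [0.5402, -0.0986, 0.0242]
tcp_rot: [0.931, 0.366, -0.008, 0.007]
contact_force: [-12.6, -9.4, 10.5]
grip_width: 0.0003
```

```bash
python3 -c "
from h import *
rep(.0055)
for i in range(5): p=manip.capture('top')
rep(.0055)
c=p['color'][140:240,200:300]; cv2.imwrite('pics/crop6.png',cv2.resize(c,None,fx=5,fy=5,interpolation=cv2.INTER_CUBIC)[:,:,::-1])
"
```

```text
t 12.125 ee [ 0.5402 -0.0986  0.0242] along 0.0025 lat -0.0005 yaw needed -0.36 F along -15.58 F [-12.59  -9.36  10.53] w 0.0003 tilt [-0.0083  0.007 ] q [-0.35  0.59  0.59  2.02 -0.48  0.68 -0.27]
shift tool mm [ 3.  -0.5]
t 12.375 ee [ 0.5405 -0.0984  0.0242] along 0.0028 lat -0.0005 yaw needed -0.37 F along -15.34 F [-11.57 -10.1   10.79] w 0.0006 tilt [-0.008   0.0071] q [-0.35  0.59  0.59  2.02 -0.48  0.68 -0.27]
shift tool mm [ 2.7 -0.5]
```

View pics/crop6.png

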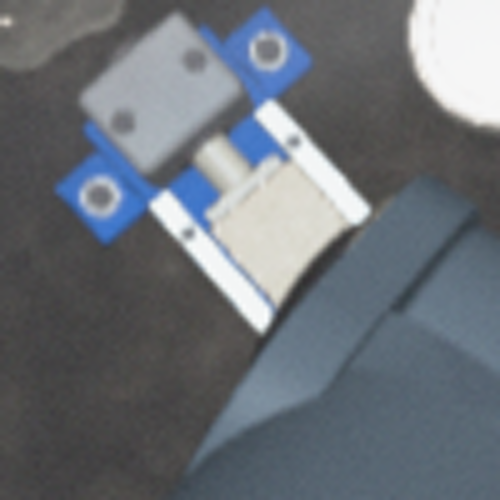

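The red band has disappeared: the bare steel rod meets the housing at (205,150), and the front cube lies on the plate at (240,190). I'll measure the press-in from the plate's back edge against the blue floor, comparing the rest and current pictures.

Run:
```python
from h import *
p=manip.capture('top')
def prof(img,lat):
    a=np.arange(.105,.155,.0005)
    P=np.array([np.r_[m+d*x+n*l,.045] for l in lat for x in a]); q=topix(p,P).astype(np.float32)
    v=cv2.remap(img[:,:,0].astype(np.float32),q[:,0].reshape(len(lat),-1),q[:,1].reshape(len(lat),-1),cv2.INTER_CUBIC)
    return a,v.mean(0)
def edge(a,v):   # last falling crossing mid-level plate->blue
    i=np.argmin(np.gradient(v)); t=(v[max(0,i-8):i].max()+v[i:i+8].min())/2
    j=np.where((v[:-1]>=t)&(v[1:]<t))[0]; j=j[np.argmin(abs(j-i))]
    return a[j]+.0005*(v[j]-t)/(v[j]-v[j+1])
r=cv2.imread('pics/top0.png')[:,:,::-1]
for lat in ([-.015,-.0135,-.012],[.012,.0135,.015]):
    e=[edge(*prof(i,np.array(lat))) for i in (r,p['color'])]; print(np.round(e,4),'press mm',(e[1]-e[0])*1000)
    print(prof(r,np.array(lat))[1][::4].round().astype(int)); print(prof(p['color'],np.array(lat))[1][::4].round().astype(int))
rep(.0055)
```

```text
[0.1287 0.1406] press mm 11.885973418713558
[ 58  61  60  64  62  62  68  83  95 150 205 194 125  67  64  64  67  66
  63  67  66  70  70  71  71]
[220 220 221 219 217 218 221 220 220 219 219 218 217 218 215 200 210 190
 122  69  70  70  69  72  74]
[0.1287 0.1405] press mm 11.778775184495327
[ 58  58  60  62  61  61  71  90  95 152 205 200 123  66  64  61  61  64
  63  65  67  65  66  67  67]
[217 219 219 219 220 219 218 218 219 220 220 219 219 219 213 203 212 198
 117  66  66  66  67  65  67]
t 12.425 ee [ 0.5405 -0.0984  0.0242] along 0.0028 lat -0.0005 yaw needed -0.38 F along -14.86 F [-11.5   -9.46   9.21] w 0.0006 tilt [-0.008   0.0071] q [-0.35  0.59  0.59  2.02 -0.48  0.68 -0.27]
shift tool mm [ 2.7 -0.5]
```

The press-in is 11.8 mm on both sides of the rod and the arm is still. One last bystander check, then I hand in.

Run:
```python
from h import *
ref=dict(crucible=(.601,-.203),weigh_bottle=(.502,.017),tin=(.694,-.100))
p=manip.capture('scene')
for k,v in ref.items():
    for r in manip.place_of(p,k)[:1]: print(k,round(r['confidence'],2),((toworld(p,r['position'],0)[:2]-v)*1000).round(1))
c=p['color'][150:310,180:400]; cv2.imwrite('pics/fin.png',cv2.resize(c,None,fx=3.4,fy=3.4,interpolation=cv2.INTER_CUBIC)[:,:,::-1])
rep(.0055)
```

```text
crucible 0.57 [1.6 2. ]
weigh_bottle 0.84 [4.  6.7]
tin 0.69 [12.9  6.1]
t 12.625 ee [ 0.5405 -0.0984  0.0242] along 0.0028 lat -0.0005 yaw needed -0.38 F along -15.21 F [-11.72  -9.75  10.28] w 0.0003 tilt [-0.0079  0.0071] q [-0.35  0.59  0.59  2.02 -0.48  0.68 -0.27]
shift tool mm [ 2.7 -0.5]
```

View pics/fin.png

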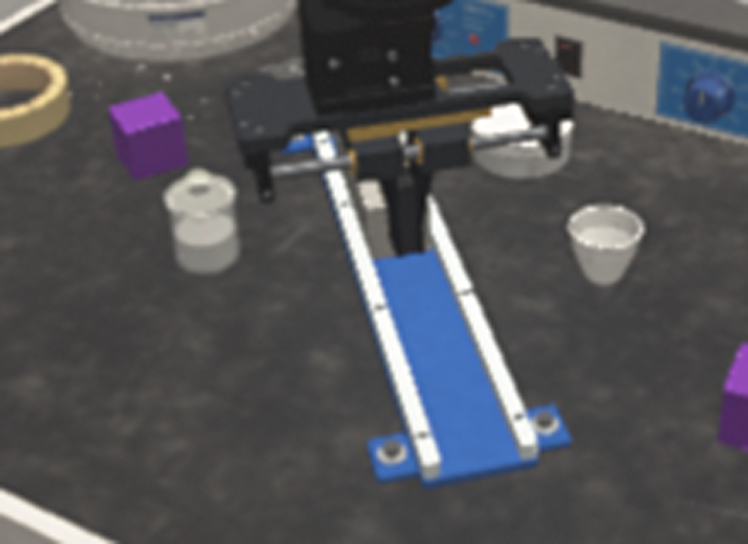

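The final view shows the fingers low behind the rear cube at (405,245), the rail clear behind them, and the bottle at (203,225) and crucible at (604,245) standing. The tin at (520,140) is partly hidden by the gripper, which explains its noisier reading. In the top crops its edge hasn't moved.

```bash
python3 -c "
from h import *
print(manip.finish_job()); rep(.0055)"
```

```text
the job is handed in; nothing more can be done
None
the job is handed in; nothing more can be done
```

I pushed the three grey cubes along the rail with closed fingertips on the back of the rear cube. They met the plunger and pressed it in until the red band had gone into the housing. I handed the job in at about 12.6 s with the arm still pressing; no verdict is reported.

**Press-in:** 11.9 mm and 11.8 mm, measured on the two sides of the plate against the rest picture (wanted 9.5 to 20 mm). No red band was visible in the last top view.

**Hold:** the fingers pushed with about 15 N along the rail, and the arm's position had not changed for the last 0.25 s.

**Bystanders:** the network put the crucible within 3 mm of where it started, and the bottle about 8 mm off.

**Checks that disagreed or stayed open:**
- **Tin:** the network put it about 14 mm off, close to the 15 mm limit. It was half hidden by the gripper, and its edge looked unmoved in the top pictures, so I took this as a detection error.
- **Upward force:** the tool felt about 10 N upward, which I took to be friction on the cube's back face. It had also leaned forward by about 1° under load.
- **Rear cubes:** in the last top view the gripper hid the middle and rear cubes. That they stayed together and flat rests on the earlier views and the steady push.

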